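Shut and latch the test box hatch

TASK

Two grey instrument boxes lie on the repair bench; one has its hatch standing ajar. Press that hatch fully shut first, then turn its black wing knob clockwise until the wing points straight at the hatch's free edge, so that the hidden tongue sits behind the frame, and let go.

Things in the scene. Friction and masses are not known exactly. Their poses are not given: they have to be found in the camera images.
- test_box: Grey box with the ajar hatch, fixed; 200 (x) x 170 (y) x 70 mm high, origin at the centre of its underside. Aluminium hatch in its top, 130 x 129 x 4 mm, flush when shut; hinge line along y at x=+62 mm, 70 mm up; free edge at x=-70, then a 28 mm frame rail. Two fixed knobs 14 mm high at x=+83. The other like box, its hatch shut and wing square to the edge, is already latched.
- hatch (a joint): Hatch angle (rad): 0 shut, positive with the free edge up; starts 0.3 to 0.5. The stiff hinge keeps it where it is left; 2 to 5 N down near the free edge closes it on to a hard stop. Before the wing is turned, the hatch is bare beside the wing, e.g. 90 mm from the hinge line and 42 mm to the box's +y side.
- wing_grip (a point): On the wing knob's axis, 24 mm above the hatch (box x=-48, y=0 mm, 94 mm up when shut); tilts with the hatch, turns with the wing. Black upright blade 50 mm long (point y), 12 mm thick (point x), its top 36 mm above the hatch, on a round foot 28 mm across, 10 mm high. The tongue below points along point -y, the blade's end with a small round pip.
- wing (a joint): Turn of the wing knob (rad), growing clockwise from above: 0 = blade parallel to the free edge (unlatched), 1.57 = stop, blade square to the edge, tongue pointing at the box's -x side and 16 mm behind the frame rail. Starts 0 to 0.3. Stays where it is left; turning takes about 0.06 N m.

How it is judged:
On the way:
1. the hatch is pressed shut (within 0.05 rad) while the wing is still unlatched (below 0.6 rad) (value of joint hatch below 0.05 rad and value of joint wing below 0.6 rad), for 0.1 s.
At the end, for the whole second after the job is handed in: The hatch is shut (within 0.05 rad, about 6 mm at its free edge) and the wing is turned to more than 1.2 rad, that is within about 20 degrees of square to the free edge, with the tongue behind the frame rail (value of joint hatch below 0.05 rad and value of joint wing above 1.2 rad); the robot touches nothing.
It also fails if it takes over 40 s, if anything falls off the work surface, if the arm or the gripper's body presses on something with over 40 N, if the wrist force passes 120 N, or if a joint passes its speed limit or range.

ROBOT

A 6-joint arm with a two-finger parallel gripper is mounted at the origin on the work surface. World frame = base frame: x ahead of the robot, y to its left, z up, the work surface at z = 0. Lengths are in m, angles in rad, forces in N, time in s.
With the tool pointing down it reaches from about 0.225 to 0.875 m from the base axis. Payload 3.4 kg.
Tool frame: the origin (TCP) lies at the very end of the fingers, on their centre line; the grasp point (between the pads) lies 19 mm behind it; z points along the fingers, y is the line along which they close (so a half turn about z gives the same grasp; the last joint's range is limited). The gripper opens to 85 mm and grips with 20 to 120 N. Pads are 22 mm wide; open, the fingers measure 114 mm over their backs; the gripper's body (76 mm by 85 mm) begins 54 mm behind the grasp point. The pads swing forward as they close: fully open they stand 13 mm farther back than shut.
Start: joints at [1.18, 0.276, 1.505, -0, 1.361, -0.121], TCP at [0.153, 0.554, 0.231] pointing down, gripper open.
Joint ranges: [-2.89, 2.89], [-0.75, 2.08], [0.22, 2.7], [-1.18, 4.32], [0.11, 2.71], [-2.7, 2.7]. Speed limits (rad/s): [2.57, 2.57, 3.14, 3.14, 3.14, 3.14].

INTERFACE

Orientations are given as a unit quaternion [w, x, y, z].
In Python, from rig import readout, vision, manip gives the robot as it stands.
- The arm moves only by the shell command python3 -m handwheel 'ROWS' [FORCE]. ROWS is JSON, a list of rows, each a list of 3 entries, a list of its own where there are three numbers: the shift along the tool's x, y, z in mm, then the turn, a rotation vector about the tool's x, y, z in units of 6 degrees (1.0 is 6 degrees), then the closure, from -1 (fully open) to 1 (shut), so that 0 is half open. A call has 1 to 20 rows; each row shifts and turns the commanded pose from where the row before left it, along the tool's axes as they then stand; what a row does not reach is not made up. A row lasts 1/8 s, in which the tool goes at most 62.5 mm and 10.7 degrees, less where a joint would pass 70% of its speed; a pose out of reach is approached as far as the arm can. A call is refused whole if a number of a shift passes 62.5 or a number of a turn 1, either way. A call with a gripper value outside its range is refused whole. The fingers move at their own pace and stop on an object; FORCE is the grip in N (left out, the last holds). Time passes only in rows, so rows that do not move let the fingers close. It gives the time, the measured TCP pose, the force, the opening and the grip force at its end, in the units of the state.
- readout.get_state(): the state, without advancing time (a new reading comes with each control period).
- vision.get_image(name): name is "side" or "top" or "wrist"; returns the picture (480x640x3 uint8, blue, green, red); there is no depth.
- vision.camera_params(name): a dict with "intrinsics" (3x3 intrinsics, pixels), "rvec" (rotation vector, rad) and "tvec" (3), from world to camera coordinates, as OpenCV has them; the wrist camera has in their place "hand_eye" (4x4, takes a point from camera to tool coordinates, whose origin is the TCP and whose axes are the flange's). Camera axes: x right, y down, z forward; pixel columns grow to the right and rows downward; lengths in m; the calibration is good to about 2 mm. The wrist camera is an equidistant fisheye: a pixel r from the principal point sees the ray r / f radians off the axis. A picture is of the moment at which its call begins: read the wrist's pose just before it. camera_params takes no time and is no camera call.
- manip.sign_off(): hands the job in; it is judged then, once.
The state is a dict: "clock": time; "qpos": joint angles; "qd": joint speeds; "effort": joint torques, N m; "position": TCP position; "ee_rot": TCP orientation; "contact_force": force on the tool from outside, world axes, zero at the start; "moment": the same for the moment, N m; "width": finger opening in m; "gripper_force": force on a finger pad.
Only numpy, scipy, OpenCV 4.12 (cv2) and the standard library are available. Lean on these libraries where they do the work, as an engineer would, in place of code of your own. Each camera call takes 0.05 s, during which the arm holds its last target. There are 200 camera calls.

## Working session

There is one attempt and no reset: what is moved stays moved. The work goes in short steps, Python scripts to look and compute and a shell command to move; the robot and the scene stay as the last step left them, time stands still between calls to the robot, and variables do not carry over. Pictures are saved under pics/ and viewed, at most 10 in all, crops included, and the job is handed in when it is done.

```bash
mkdir -p pics; ls
python3 - <<'E'
from rig import readout, vision
import cv2
for n in("top","side"):
    cv2.imwrite(f"pics/{n}0.png",vision.get_image(n)); print(n,vision.camera_params(n))
s=readout.get_state();print(s)
E
```

```text
pics
top {'intrinsics': array([[528.72171943,   0.        , 319.79315089],
       [  0.        , 528.72171943, 235.54565965],
       [  0.        ,   0.        ,   1.        ]]), 'rvec': array([ 2.16471993, -2.15938331,  0.11070484]), 'tvec': array([-0.02278753,  0.59151075,  0.83448814])}
side {'intrinsics': array([[508.91644635,   0.        , 320.99548811],
       [  0.        , 508.91644635, 229.94694102],
       [  0.        ,   0.        ,   1.        ]]), 'rvec': array([ 0.76916015, -2.60047494,  1.06507328]), 'tvec': array([0.48541051, 0.29770565, 0.59466548])}
{'clock': 0.1, 'qpos': array([ 1.17998480e+00,  2.76528074e-01,  1.50600180e+00,  2.29293251e-05,
        1.36066831e+00, -1.21033637e-01]), 'qd': array([ 0.00075851, -0.00405896, -0.00281311, -0.00151506,  0.00236582,
        0.0015219 ]), 'effort': array([ 1.27618699e-03, -4.17701232e+01, -2.46404743e+01, -1.43198636e-04,
        5.87608825e-03,  1.29460381e-05]), 'position': array([0.15308851, 0.55377345, 0.23053018]), 'ee_rot': array([-2.14056027e-04,  1.34482602e-01,  9.90915630e-01, -7.73782096e-04]), 'contact_force': array([-0.44124348,  0.4726536 , -0.71721792]), 'moment': array([ 0.0282744 ,  0.0015365 , -0.00113075]), 'gripper_force': 0.0, 'width': 0.08541388295385512}
```

View pics/top0.png

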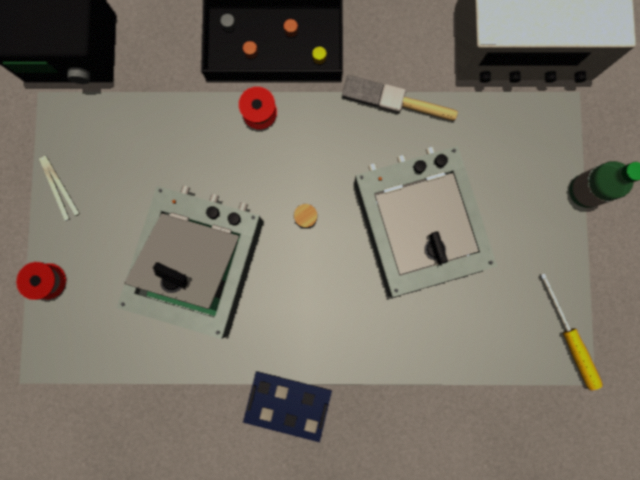

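View pics/side0.png

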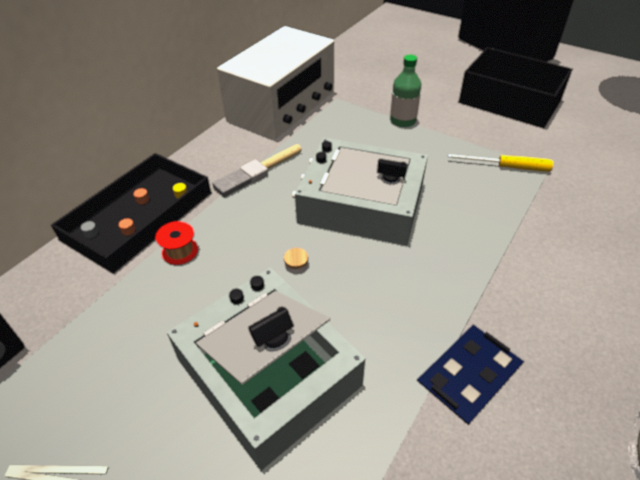

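The top view shows the ajar box on the left: screws at about (160,190), (123,304), (219,333), the wing at (170,275), and the free edge towards the robot. The side view shows the same hatch raised, with the wing at (270,325). I'll zoom in on both for accurate pixels.

Run:
```python
import cv2
a=cv2.imread("pics/top0.png")[175:345,110:270]; b=cv2.imread("pics/side0.png")[260:480,155:375]
cv2.imwrite("pics/tc.png",cv2.resize(a,None,fx=3.5,fy=3.5,interpolation=2)[:600]); cv2.imwrite("pics/sc.png",cv2.resize(b,(594,594),interpolation=2))
```

```text
(no output)
```

View pics/tc.png

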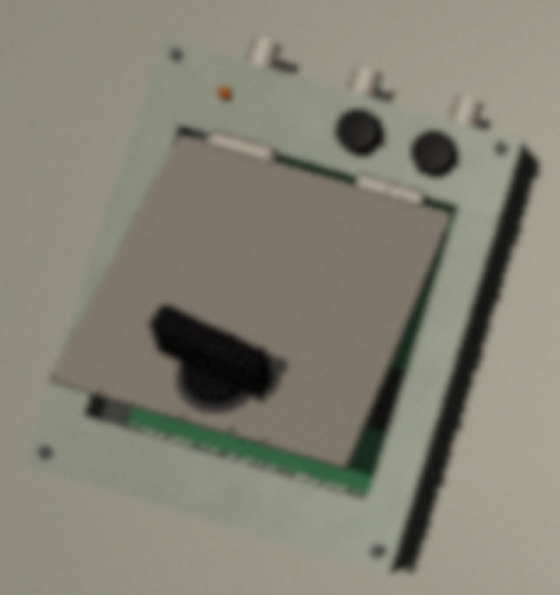

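View pics/sc.png

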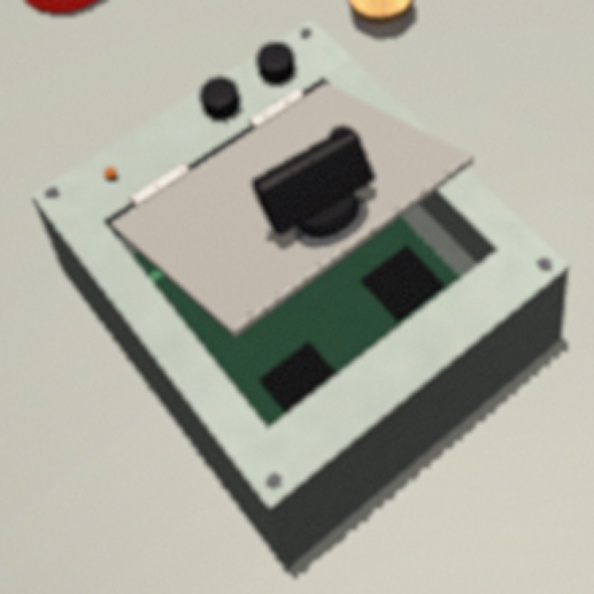

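```bash
cat > h.py <<'E'
import numpy as np, cv2
from scipy.spatial.transform import Rotation as R
def hatchpt(p,h): # p: box coords when shut -> box coords at angle h (free edge up)
    d=np.array(p,float)-[.062,0,.07]; c,s=np.cos(h),np.sin(h)
    # free edge at -x goes to +z
    return np.array([.062,0,.07])+[c*d[0]+s*d[2],d[1],-s*d[0]+c*d[2]]
def wingpt(lx,ly,z,w): # point frame rel. axis
    c,s=np.cos(w),np.sin(w); return [-.048+c*lx+s*ly,-s*lx+c*ly,.07+z]
def world(b,x,y,yaw):
    return R.from_euler('z',yaw).apply(b)+[x,y,0]
E
cat > fit.py <<'E'
from h import *
from rig import vision
from scipy.optimize import least_squares
T=lambda u:((np.array(u)+.5)/3.5-.5+[110,175]); S=lambda u:((np.array(u)+.5)/2.7-.5+[155,260])
P={n:vision.camera_params(n) for n in("top","side")}
pr=lambda n,p:cv2.projectPoints(np.array(p),P[n]["rvec"],P[n]["tvec"],P[n]["intrinsics"],None)[0][:,0]
sg=[(1,1),(1,-1),(-1,1),(-1,-1)]
obsT=[T(u) for u in [(176,54),(501,148),(44,452),(377,550),(52,380),(347,466),(160,325),(268,378)]]
obsS=[S(u) for u in [(52,193),(306,33),(273,481),(545,264),(235,333),(473,159),(260,190),(354,143)]]
def f(q):
    x,y,yaw,ix,iy,h,w=q
    b=[[a*ix,c*iy,.07] for a,c in sg]+[hatchpt([-.07,s*.0645,.07],h) for s in(1,-1)]+[hatchpt(wingpt(0,s*.025,.036,w),h) for s in(1,-1)]
    X=world(np.array(b),x,y,yaw)
    return np.r_[(pr("top",X)-obsT).ravel(),(pr("side",X)-obsS).ravel()]
r=least_squares(f,[.5,.3,-.3,.09,.075,.4,.1],loss='soft_l1')
print(np.round(r.x,4)); print(np.round(f(r.x).reshape(-1,2),1).tolist())
x,y,yaw,_,_,h,w=r.x
for n,p in dict(press=hatchpt([-.028,.042,.07],h),press0=[-.028,.042,.07],press2=hatchpt([-.06,.042,.07],h),grip=hatchpt([-.048,0,.094],h),grip0=[-.048,0,.094]).items(): print(n,np.round(world(np.array(p),x,y,yaw),4))
E
python3 fit.py
```

```text
[ 0.5489  0.1823 -0.28    0.0928  0.0771  0.4411  0.1699]
[[0.9, 0.0], [0.9, -0.1], [1.5, -0.4], [1.1, -0.2], [0.5, -0.3], [1.0, 0.2], [-0.5, -3.6], [-0.5, -3.9], [-0.1, 1.0], [0.2, 0.7], [0.6, 0.8], [-0.0, 0.7], [-0.2, 2.1], [0.5, 1.3], [-2.3, 0.5], [1.1, -3.3]]
press [0.5419 0.228  0.1084]
press0 [0.5336 0.2304 0.07  ]
press2 [0.5141 0.236  0.1221]
grip [0.5227 0.1898 0.1387]
grip0 [0.5028 0.1955 0.094 ]
```

```bash
python3 -m handwheel '[[[-41,-18.6,0],[0,0,0],1],[[-41,-18.6,0],[0,0,0],1],[[-41,-18.6,0],[0,0,0],1],[[-41,-18.6,0],[0,0,0],1],[[-41,-18.6,0],[0,0,0],1],[[-41,-18.6,0],[0,0,0],1],[[-41,-18.6,0],[0,0,0],1],[[-41,-18.6,0],[0,0,0],1],[[-41,-18.6,0],[0,0,0],1],[[-41,-18.6,0],[0,0,0],1],[[-38,-18.6,0],[0,0,0],1],[[0,0,30],[0,0,0],1],[[0,0,30],[0,0,0],1],[[0,0,0],[0,0,0],1],[[0,0,0],[0,0,0],1]]' 40
```

```text
clock: 1.98
position: [0.531, 0.2379, 0.1721]
ee_rot: [0.001, 0.134, 0.991, 0.0]
contact_force: [-0.5, -0.2, 0.9]
width: 0.0001
gripper_force: 0.0
```

```bash
python3 -m handwheel '[[[0,0,25],[0,0,0],1],[[0,0,15],[0,0,0],1],[[0,0,8],[0,0,0],1],[[0,0,8],[0,0,0],1],[[0,0,8],[0,0,0],1],[[0,0,8],[0,0,0],1],[[0,0,8],[0,0,0],1],[[0,0,6],[0,0,0],1],[[0,0,6],[0,0,0],1],[[0,0,4],[0,0,0],1],[[0,0,3],[0,0,0],1],[[0,0,0],[0,0,0],1]]'
```

```text
clock: 3.48
position: [0.5307, 0.2375, 0.0721]
ee_rot: [0.0, 0.134, 0.991, -0.0]
contact_force: [0.4, -0.6, -0.1]
width: 0.0
gripper_force: 0.0
```

```bash
python3 -m handwheel '[[[0,0,1],[0,0,0],1],[[0,0,1],[0,0,0],1],[[0,0,0],[0,0,0],1]]'
python3 - <<'E'
from rig import vision
import cv2
b=vision.get_image("side")[240:480,155:395]
cv2.imwrite("pics/s2.png",cv2.resize(b,(600,600),interpolation=2))
E
```

```text
clock: 3.85
position: [0.5308, 0.2376, 0.0704]
ee_rot: [0.0, 0.134, 0.991, 0.0]
contact_force: [-0.3, 0.8, 1.1]
width: 0.0001
gripper_force: 0.3
```

View pics/s2.png

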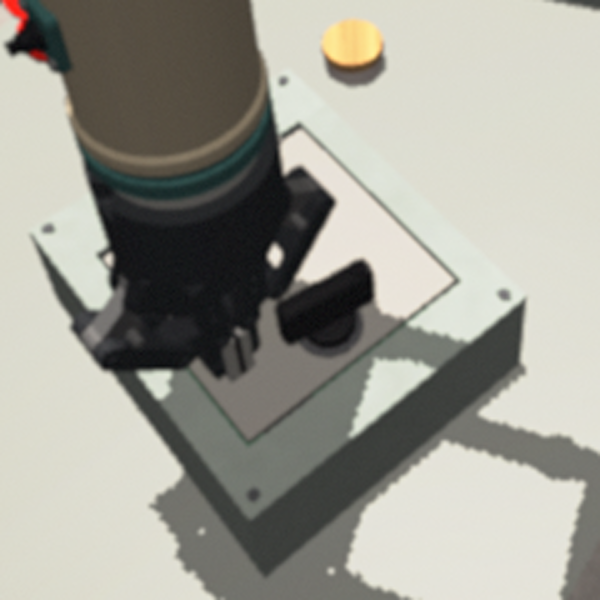

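The hatch looks flush: its free corners at (458,280) and (248,440) meet the frame, and the wing at (330,300) is still along the free edge. I'll press a little harder to reach the hard stop.

```bash
python3 -m handwheel '[[[0,0,1],[0,0,0],1],[[0,0,1],[0,0,0],1],[[0,0,1],[0,0,0],1],[[0,0,0],[0,0,0],1],[[0,0,0],[0,0,0],1]]'
```

```text
clock: 4.53
position: [0.5308, 0.2377, 0.0699]
ee_rot: [0.001, 0.134, 0.991, 0.0]
contact_force: [-2.8, -2.8, 14.9]
width: -0.0002
gripper_force: 7.6
```

```bash
python3 -m handwheel '[[[0,0,-30],[0,0,0],1],[[0,0,-50],[0,0,0],1],[[0,0,-30],[0,0,0],-1],[[0,60,0],[0,0,0],-1],[[0,60,0],[0,0,0],-1],[[0,60,0],[0,0,0],-1],[[0,0,0],[0,0,0],-1]]'
python3 - <<'E'
from rig import vision
import cv2
import numpy as np
a=vision.get_image("top");b=vision.get_image("side")
cv2.imwrite("pics/t3.png",a);cv2.imwrite("pics/s3.png",b)
a=cv2.resize(a[240:320,120:220],(400,320),interpolation=2); b=cv2.resize(b[290:410,205:325],(400,400),interpolation=2)
c=np.zeros((400,800,3),np.uint8);c[:320,:400]=a;c[:,400:]=b
cv2.imwrite("pics/c3.png",c)
E
```

```text
clock: 5.4
position: [0.5786, 0.4153, 0.1757]
ee_rot: [-0.0, 0.133, 0.991, 0.001]
contact_force: [-1.0, -1.3, -0.3]
width: 0.0851
gripper_force: 0.0
```

View pics/c3.png

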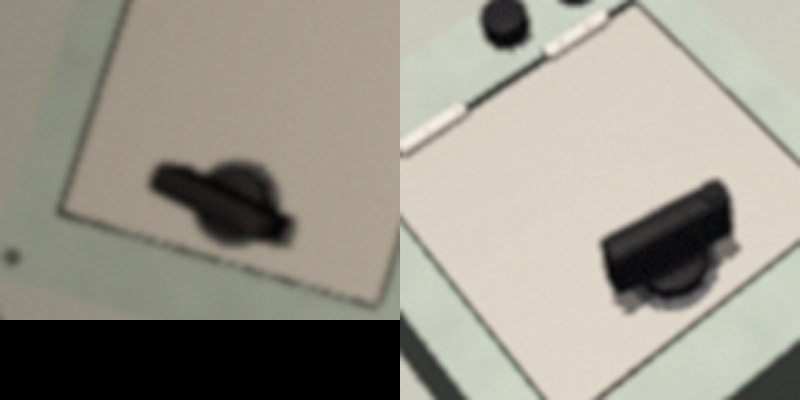

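The hatch is flush and the wing is clear of the gripper. In the top crop the blade runs from (160,165) to (285,215), with the free edge from (62,212) to (378,304). In the side crop the blade's top edge runs from (605,240) to (718,182).

Run:
```python
from h import *
from rig import vision
def un(n,u,z):
    P=vision.camera_params(n);M=cv2.Rodrigues(P["rvec"])[0];C=-M.T@P["tvec"]
    d=M.T@np.linalg.inv(P["intrinsics"])@[*u,1]; return (C+d*(z-C[2])/d[2])
t=lambda u:(np.array(u)+.5)/4-.5+[120,240]
s=lambda u:(np.array(u)-[400,0]+.5)/(400/120)-.5+[205,290]
ang=lambda a,b:np.arctan2(*(b-a)[1::-1])
bx=lambda p:R.from_euler('z',.28).apply(p-[.5489,.1823,0])
for n,a,b,z in[("top",t((160,165)),t((285,215)),.106),("side",s((605,240)),s((718,182)),.106),("top",t((62,212)),t((378,304)),.07)]:
    A,B=un(n,a,z),un(n,b,z);print(n,ang(A,B),"rel to box -y, cw:",-np.pi/2-.28-ang(A,B),bx(A),bx(B))
f=un("top",t((238,202)),.078);print("foot centre",f,bx(f))
```

```text
top -1.942271491551665 rel to box -y, cw: 0.09147516475676842 [-0.0418502   0.02333997  0.106     ] [-0.04646958 -0.0270178   0.106     ]
side -2.025867124866623 rel to box -y, cw: 0.17507079807172654 [-0.04116129  0.02151253  0.106     ] [-0.04907453 -0.02322493  0.106     ]
top -1.8461980848161188 rel to box -y, cw: -0.004598241978777784 [-0.0720634  0.0652219  0.07     ] [-0.07147233 -0.06331953  0.07      ]
foot centre [0.50167538 0.19440399 0.078     ] [-0.04873049 -0.00141819  0.078     ]
```

```bash
python3 -m handwheel '[[[0,0,0],[0,0,-1],-1],[[0,0,0],[0,0,-1],-1],[[0,0,0],[0,0,-1],-1],[[0,0,0],[0,0,-1],-1],[[0,0,0],[0,0,-1],-1],[[0,0,0],[0,0,-1],-1],[[0,0,0],[0,0,-1],-1],[[0,0,0],[0,0,-1],-1],[[0,0,0],[0,0,-1],-1],[[0,0,0],[0,0,-1],-1],[[0,0,0],[0,0,-1],-1],[[0,0,0],[0,0,-1],-1],[[0,0,0],[0,0,-1],-1],[[0,0,0],[0,0,-0.65],-1],[[46.5,-3.6,0],[0,0,0],-1],[[46.5,-3.6,0],[0,0,0],-1],[[46.5,-3.6,0],[0,0,0],-1],[[46.5,-3.6,0],[0,0,0],-1],[[46.5,-3.6,0],[0,0,0],-1],[[0,0,0],[0,0,0],-1]]'; python3 -c "
from rig import readout
from h import *
s=readout.get_state();q=s['ee_rot'];M=R.from_quat(np.r_[q[1:],q[0]]).as_matrix();print(np.arctan2(M[1,1],M[0,1]),M.T@(np.array([.502,.195,.083])-s['position'])*1000,s['qpos'])"
```

```text
clock: 8.0
position: [0.4997, 0.1869, 0.1777]
ee_rot: [-0.001, -0.546, 0.838, -0.0]
contact_force: [0.7, 0.3, -0.0]
width: 0.0858
gripper_force: 0.0
2.7257330751112234 [-8.54673648  1.07100507 94.71758275] [ 2.28187459e-01  2.51263655e-01  1.67852469e+00 -1.14137617e-03
  1.21348777e+00 -2.49714617e+00]
```

```bash
python3 -m handwheel '[[[-8.5,1,30],[0,0,0],-1],[[0,0,30],[0,0,0],-1],[[0,0,20],[0,0,0],-1],[[0,0,14],[0,0,0],-1],[[0,0,0],[0,0,0],-1],[[0,0,0],[0,0,0],0.4],[[0,0,0],[0,0,0],0.6],[[0,0,0],[0,0,0],1],[[0,0,0],[0,0,0],1],[[0,0,0],[0,0,0],1],[[0,0,0],[0,0,0],1],[[0,0,0],[0,0,0],1]]' 30
python3 - <<'E'
from rig import vision
import cv2
b=vision.get_image("side")[240:440,155:395]
cv2.imwrite("pics/s4.png",cv2.resize(b,(720,600),interpolation=2))
E
```

```text
clock: 9.5
position: [0.504, 0.1993, 0.0837]
ee_rot: [-0.0, -0.548, 0.837, 0.001]
contact_force: [-3.1, 1.1, 6.2]
width: 0.0115
gripper_force: 32.9
```

View pics/s4.png

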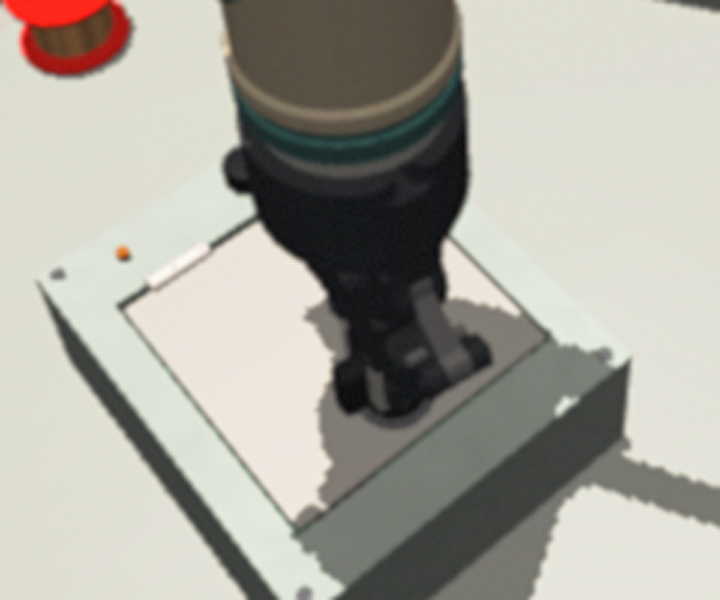

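The gripper holds the blade (jaws 11.5 mm apart, with the foot just visible below at (395,410)), but it's 5 mm off the axis along the blade. I'll loosen, recentre and regrip.

```bash
python3 -m handwheel '[[[0,0,0],[0,0,0],0.4],[[4.8,0,0],[0,0,0],0.4],[[0,0,0],[0,0,0],0.4],[[0,0,0],[0,0,0],1],[[0,0,0],[0,0,0],1],[[0,0,0],[0,0,0],1]]' 35
```

```text
clock: 10.3
position: [0.502, 0.1947, 0.0833]
ee_rot: [-0.0, -0.548, 0.837, 0.0]
contact_force: [-2.7, 0.2, 3.4]
width: 0.0115
gripper_force: 36.1
```

Centred. Now I'll turn it clockwise (+ about tool z), starting with half.

```bash
python3 -m handwheel '[[[0,0,0],[0,0,1],1],[[0,0,0],[0,0,1],1],[[0,0,0],[0,0,1],1],[[0,0,0],[0,0,1],1],[[0,0,0],[0,0,1],1],[[0,0,0],[0,0,1],1],[[0,0,0],[0,0,0],1]]'
```

```text
clock: 11.18
position: [0.5011, 0.1954, 0.0833]
ee_rot: [-0.001, -0.262, 0.965, 0.001]
contact_force: [-4.8, 2.6, 5.0]
width: 0.011
gripper_force: 36.3
```

```bash
python3 -m handwheel '[[[0,0,0],[0,0,1],1],[[0,0,0],[0,0,1],1],[[0,0,0],[0,0,1],1],[[0,0,0],[0,0,1],1],[[0,0,0],[0,0,1],1],[[0,0,0],[0,0,1],1],[[0,0,0],[0,0,1],1],[[0,0,0],[0,0,0.5],1],[[0,0,0],[0,0,0],1],[[0,0,0],[0,0,0],1]]'; python3 -c "
from rig import readout
from h import *
s=readout.get_state();q=s['ee_rot'];M=R.from_quat(np.r_[q[1:],q[0]]).as_matrix();print('wing ~',-.28+np.pi-np.arctan2(M[1,1],M[0,1]),s['moment'])"
```

```text
clock: 12.42
position: [0.5008, 0.1968, 0.0833]
ee_rot: [-0.002, 0.127, 0.992, 0.002]
contact_force: [-5.6, 6.8, 4.2]
width: 0.0114
gripper_force: 36.2
wing ~ 1.5461114095596318 [ 0.97940331  0.94051848 -0.10249218]
```

```bash
python3 -m handwheel '[[[0,0,0],[0,0,0],0.2],[[0,0,0],[0,0,0],0],[[0,0,0],[0,0,0],0],[[0,0,-20],[0,0,0],0],[[0,0,-40],[0,0,0],0],[[0,0,-40],[0,0,0],0],[[0,60,0],[0,0,0],0],[[0,60,0],[0,0,0],0],[[0,60,0],[0,0,0],0],[[0,0,0],[0,0,0],0],[[0,0,0],[0,0,0],0]]'
python3 - <<'E'
from rig import vision
import cv2
import numpy as np
a=vision.get_image("top");b=vision.get_image("side")
a=cv2.resize(a[220:340,110:230],(400,400),interpolation=2); b=cv2.resize(b[290:410,205:325],(400,400),interpolation=2)
cv2.imwrite("pics/c5.png",np.hstack([a,b]))
E
```

```text
clock: 13.8
position: [0.5476, 0.3683, 0.1826]
ee_rot: [-0.0, 0.126, 0.992, -0.001]
contact_force: [-0.8, 0.8, 0.4]
width: 0.0425
gripper_force: 0.0
```

View pics/c5.png

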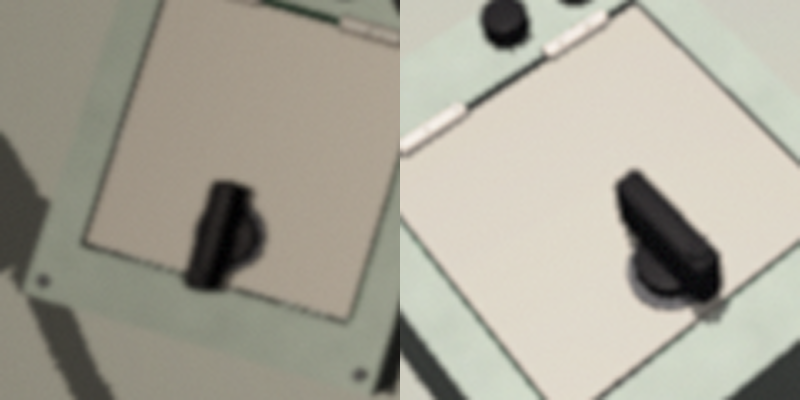

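The hatch is flush. The blade, from (230,185) to (205,285) in the top crop, is square to the free edge with its pip end at the rail, and the gripper is clear.

```bash
python3 -c "
from rig import manip
print(manip.sign_off())"
```

```text
the job is handed in; nothing more can be done
None
```

I pressed the hatch fully shut, turned its wing knob clockwise to about 1.55 rad (square to the free edge), let go and moved the gripper clear, then handed the job in at about 14 s; no verdict came back.

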